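# Fill the yellow compartment of the kitting carousel with terminal blocks

### The job

Turn the round six-compartment carousel until its yellow compartment is squarely under the chute, then push the red bar over to tip the blue tray, so that all three white terminal blocks slide down the chute into the yellow compartment. Finally swing the empty tray back until it is fully level, and let go. Do not knock the other things on the bench about.

Things in the scene. Friction and masses are not known exactly. Their poses are not given: they have to be found in the camera images.
- station: Fixed filling station; origin on the bench at the carousel's axis, z up, +y from the axis towards chute and tray, -x the red bar's side. Station coordinates below are in this frame, mm. Grey base plate 10 thick, x +-135, y -140 to 280. Aluminium stand under the tray: x +-32, y 195 to 241.
- carousel (a joint): Carousel angle in rad about station z, counter-clockwise from above positive, no end stops: it turns either way for ever. Yellow is exactly under the chute at 0 and at every multiple of 2 pi. It stays where it is left; friction about 1 N at a post.
- post (a point): Top of one of six equal upright steel posts by which the carousel is pushed round: 10 mm in diameter, 128 mm from the axis, top at z 105 mm (37 mm above the rim), at the outer ends of the divider walls. Angles from station +x: joint value + k x 60 degrees (this one: k = 0). They pass 10 mm under the chute.
- carousel_hub (a point): On the carousel's axis, at floor height (z 26 mm). White open round bin, radius 140 mm, rim at z 68 mm, hub radius 28 mm, in six equal compartments with coloured floors (counter-clockwise from above: yellow, blue, grey, green, black, red).
- yellow_comp (a point): The middle of the yellow compartment, on its floor, 98 mm from the carousel's axis; its y axis points outward from the axis, z up. The rim is 42 mm farther out.
- yellow_wall_a (a point): Middle of the divider wall (3 mm thick, 42 mm above the floor) on the clockwise side of the yellow compartment, at floor height; its x axis points square off the wall into the yellow compartment.
- yellow_wall_b (a point): Middle of the divider wall on the counter-clockwise side of the yellow compartment, at floor height; its x axis points square off the wall into the yellow compartment.
- chute_mouth (a point): Middle of the lower opening (54 x 44 mm) of the fixed steel chute, 98 mm from the carousel's axis, z 115 mm. The chute takes up station x +-30 mm: an upright spout at y 73 to 130 up to z 200, then rising back to the tray (y 197, z 225).
- tray (a joint): Tilt of the blue tray in rad: 0 level (stop), 1.15 fully tipped to the chute (stop). Hinged about station x through its lip at y 172, z 200 mm; 50 wide, 104 long, walls 30 mm, open at the chute end. Stays where it is left (stiff hinge, 2 to 6 N at the bar). Blocks slide out at about 0.4 to 0.7.
- tip_bar (a point): Middle of the red bar that tips the tray: 12 mm in diameter, 60 mm long along station x, on a dark stem at its +x end. Fixed to the tray; at station (-75, 222, 310) mm when level, i.e. 50 behind and 110 above the hinge, and goes round it on a 121 mm arc. Push it to station -y to tip, to +y to bring it back.
- block0_center (a point): Centre of a white terminal block with brass screws, 24 x 16 x 14 mm, 20 g, loose in the blue tray at the start.
- block1_center (a point): Centre of a white terminal block with brass screws, 24 x 16 x 14 mm, 20 g, loose in the blue tray at the start.
- block2_center (a point): Centre of a white terminal block with brass screws, 24 x 16 x 14 mm, 20 g, loose in the blue tray at the start.
- block0: The same terminal block; origin at the centre of its underside.
- block1: The same terminal block; origin at the centre of its underside.
- block2: The same terminal block; origin at the centre of its underside.
- driver: Bystander: screwdriver lying on the bench; origin at its underside. Its handle points to its own -x.
- tape: Bystander: cardboard-coloured tape roll, 96 mm across, 45 mm high; origin at its underside.
- jar: Bystander: clear jar, 64 mm across, 85 mm high; origin at its underside.
- mug: Bystander: blue mug, 80 mm across, 95 mm high; origin at its underside.
- small_carton: Bystander: closed carton 90 x 60 x 50 mm; origin at its underside.

How it is judged:
On the way, in this order (a step that is already met when the one before it is completed fails the run):
1. the yellow compartment is under the chute, the tray still level (horizontal distance between yellow_comp and chute_mouth below 0.016 m and value of joint tray below 0.15 rad and velocity of joint carousel between -0.1 and 0.1 rad/s), for 0.2 s.
2. the tray has been tipped towards the chute (value of joint tray above 0.35 rad), for 0.1 s.
3. all three blocks are in the yellow compartment and the tray is level again (x of each of block0_center, block1_center, block2_center in the frame of yellow_wall_a above 0.004 m and x of each of block0_center, block1_center, block2_center in the frame of yellow_wall_b above 0.004 m and y of each of block0_center, block1_center, block2_center in the frame of yellow_comp below 0.04 m and z of block0_center in the frame of yellow_comp between -0.005 and 0.035 m and linear speed of each of block0, block1, block2 below 0.03 m/s and z of block1_center in the frame of yellow_comp between -0.005 and 0.035 m and z of block2_center in the frame of yellow_comp between -0.005 and 0.035 m and value of joint tray below 0.08 rad), for 0.2 s.
At the end, for the whole second after the job is handed in: All three terminal blocks lie at rest inside the yellow compartment (between its two dividers, within the rim, on the floor or on one another), and the tray is level to within 0.08 rad (all of step 3); the robot touches nothing.
It fails at once if a bystander is knocked about (moved more than 40 mm) (distance of any of driver, tape, jar, mug, small_carton from where it was at the start of the episode above 0.04 m).
It also fails if it takes over 72 s, if anything falls off the work surface, if the arm or the gripper's body presses on something with over 40 N, if the wrist force passes 120 N, or if a joint passes its speed limit or range.

### The arm

A 6-joint arm with a two-finger parallel gripper is mounted at the origin on the work surface. World frame = base frame: x ahead of the robot, y to its left, z up, the work surface at z = 0. Lengths are in m, angles in rad, forces in N, time in s.
With the tool pointing down it reaches from about 0.35 to 0.975 m from the base axis. Payload 4.9 kg.
Tool frame: the origin (TCP) lies on the mounting face of the last link; the fingertips stand 173 mm ahead of it and the grasp point (between the pads) lies 155 mm ahead of it; z points along the fingers, y is the direction in which the jaws open and shut (so a half turn about z gives the same grasp; the last joint's range is limited). The gripper opens to 85 mm and grips with 20 to 120 N. Pads are 22 mm wide; open, the fingers measure 114 mm over their backs; the gripper's body (76 mm by 85 mm) begins 54 mm behind the grasp point. The pads swing forward as they close: fully open they stand 13 mm farther back than shut.
Start: joints at [-1.245, 0.053, 1.613, -0, 1.476, -0.119], TCP at [0.269, -0.564, 0.405] pointing down, gripper open.
Joint ranges: [-3.01, 3.01], [-1.01, 2.22], [0.06, 2.58], [-1.02, 4.17], [0.09, 2.62], [-3.14, 3.14]. Speed limits (rad/s): [2.57, 2.57, 3.14, 3.14, 3.14, 3.14].

### API

Orientations are given as a rotation vector (axis times angle).
In Python, from station import ctrl gives the robot as it stands. The module is installed in compiled form; this text tells all that it offers.
- The arm moves only by the tool jog_arm, never from a script. Its argument "steps" is a list of rows, each a list of 2 entries, a list of its own where there are three numbers: the shift along the tool's x, y, z in cm, then the turn, a rotation vector about the tool's x, y, z in degrees. In form: [[[tx, ty, tz], [rx, ry, rz]], ...]. A call has 1 to 8 rows; each row shifts and turns the pose as measured when the row begins, along the tool's axes as they then stand; what a row does not reach is not made up. A row lasts 1/10 s, in which the tool goes at most 50 mm and 8.59 degrees, less where a joint would pass 70% of its speed; a pose out of reach is approached as far as the arm can. A call is refused whole if a number of a shift passes 5 or a number of a turn 8.59, either way. A call with a gripper value outside its range is refused whole. "fingers" is the gripper command: -1 is shut, 1 is fully open, values between are in proportion, set as the call begins (left out, the last holds). The fingers move at their own pace and stop on an object; "grip_force" is the grip in N (left out, the last holds). Time passes only in rows, so rows that do not move let the fingers close. It gives the time, the measured TCP pose, the force and the opening at its end, in the units of the state.
- ctrl.get_obs(): the state, without advancing time (a new reading comes with each control period).
- ctrl.get_image(name): name is "scene" or "top" or "wrist"; returns the picture (420x560x3 uint8, red, green, blue); there is no depth.
- ctrl.camera_info(name): a dict with "K" (3x3 intrinsics, pixels), "dist_coeffs" ([k1, k2, p1, p2, k3] as OpenCV has them; the pictures are not rectified), "camera_from_world" (4x4, takes a point from world to camera coordinates). Camera axes: x right, y up, looking along -z (the intrinsics and any distortion apply to the point x, -y, -z); pixel columns grow to the right and rows downward; lengths in m; the calibration is good to about 2 mm. A picture is of the moment at which its call begins: read the wrist's pose just before it. camera_info takes no time and is no camera call; for the wrist camera it gives the pose at the moment of the call.
- ctrl.finish_job(): hands the job in, once; it reports no verdict.
The state is a dict: "t": time; "q": joint angles; "dq": joint speeds; "effort": joint torques, N m; "tool_pos": TCP position; "tool_rot": TCP orientation; "contact_force": force on the tool from outside, world axes, zero at the start; "wrist_torque": the same for the moment, N m; "opening": finger opening in m.
Only numpy, scipy, OpenCV 4.12 (cv2) and the standard library are available. Lean on these libraries where they do the work, as an engineer would, in place of code of your own. Each camera call takes 0.05 s, during which the arm holds its last target.

## Working session

There is one attempt and no reset: what is moved stays moved. The work goes in short steps, Python scripts to look and compute and a tool call to move; the robot and the scene stay as the last step left them, time stands still between calls to the robot, and variables do not carry over. Pictures are saved under pics/ and viewed, and the job is handed in when it is done.

Besides the shell and the picture viewer there is one more tool, called after "Emit:" by a JSON object that holds its "api" and its "payload". jog_arm: Moves the arm, as the interface text tells. Its arguments: {"type":"object","properties":{"steps":{"type":"array","items":{"type":"array"}},"fingers":{"type":"number"},"grip_force":{"type":"number"}},"required":["steps"]}

```bash
mkdir -p pics
cat > h.py <<'E'
import numpy as np, cv2
from station import ctrl
def grab(n,fn):
    im=ctrl.get_image(n); cv2.imwrite('pics/'+fn,im[:,:,::-1]); return im
E
python3 - <<'E'
from h import *
o=ctrl.get_obs(); print(o)
for n in['scene','top']:
    grab(n,n+'0.png'); print(n,ctrl.camera_info(n))
E
```

```text
{'t': 0.0, 'q': array([-1.24499315e+00,  5.33496766e-02,  1.61427401e+00, -3.37693148e-06,
        1.47596925e+00, -1.18987652e-01]), 'dq': array([-9.18977441e-04, -2.01101496e-04, -7.98518079e-05, -4.76023567e-04,
       -6.14672954e-04, -2.12396386e-04]), 'effort': array([-3.01961472e-04, -3.93685734e+01, -3.70173991e+01, -1.38443775e-04,
        7.14834416e-03, -9.76216057e-06]), 'tool_pos': array([ 0.26884089, -0.56393508,  0.40347905]), 'tool_rot': array([-3.06228080e+00, -6.92492363e-01,  3.29376460e-04]), 'contact_force': array([-0.01616674,  0.6072435 , -0.48618191]), 'wrist_torque': array([0.06459454, 0.06514616, 0.03245651]), 'opening': 0.0852666370194122}
scene {'K': array([[543.85053869,   0.        , 274.00239226],
       [  0.        , 543.85053869, 207.66157932],
       [  0.        ,   0.        ,   1.        ]]), 'dist_coeffs': array([-0.19821917,  0.        ,  0.        ,  0.        ,  0.        ]), 'camera_from_world': array([[-0.89607953,  0.44383589,  0.00715365,  0.4659167 ],
       [-0.23729282, -0.4925761 ,  0.8372938 , -0.0506037 ],
       [ 0.37514475,  0.74858432,  0.54670643, -1.68711271],
       [ 0.        ,  0.        ,  0.        ,  1.        ]])}
top {'K': array([[515.35495734,   0.        , 283.89679885],
       [  0.        , 515.35495734, 210.43497428],
       [  0.        ,   0.        ,   1.        ]]), 'dist_coeffs': array([-0.07706205,  0.        ,  0.        ,  0.        ,  0.        ]), 'camera_from_world': array([[ 0.01321608, -0.99976915, -0.01694055,  0.00149138],
       [ 0.99864737,  0.01234542,  0.05050759, -0.50893341],
       [-0.05028679, -0.01758515,  0.99857999, -1.45786496],
       [ 0.        ,  0.        ,  0.        ,  1.        ]])}
```

View pics/scene0.png

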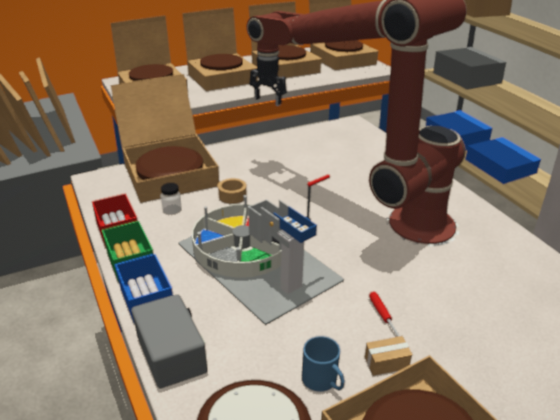

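View pics/top0.png

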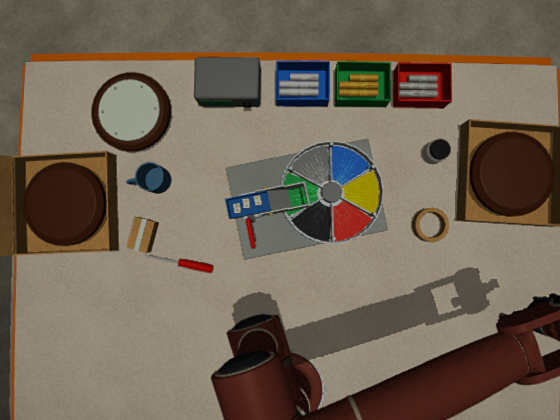

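Run:
```python
import cv2
im=cv2.imread('pics/top0.png')[120:280,210:400]
cv2.imwrite('pics/top0c.png',cv2.resize(im,None,fx=3.7,fy=3.7,interpolation=cv2.INTER_CUBIC))
im=cv2.imread('pics/scene0.png')[160:320,170:350]
cv2.imwrite('pics/scene0c.png',cv2.resize(im,None,fx=3.7,fy=3.7,interpolation=cv2.INTER_CUBIC))
```

```text
(no output)
```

View pics/top0c.png

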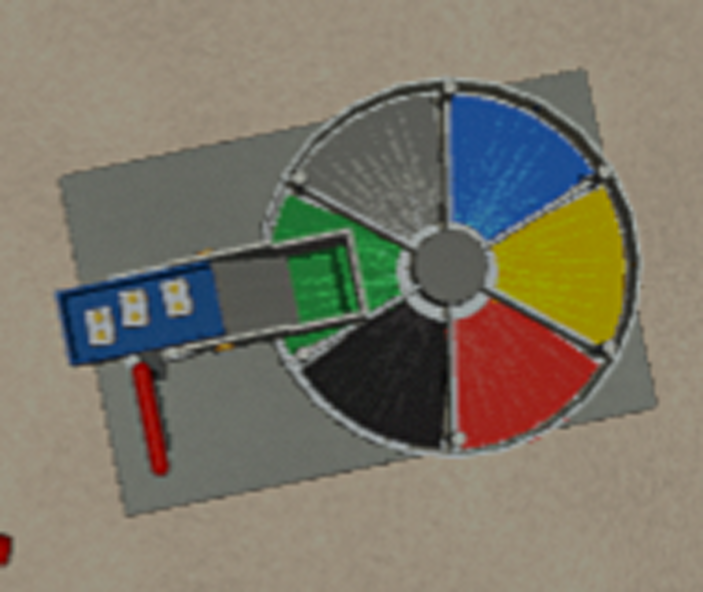

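View pics/scene0c.png

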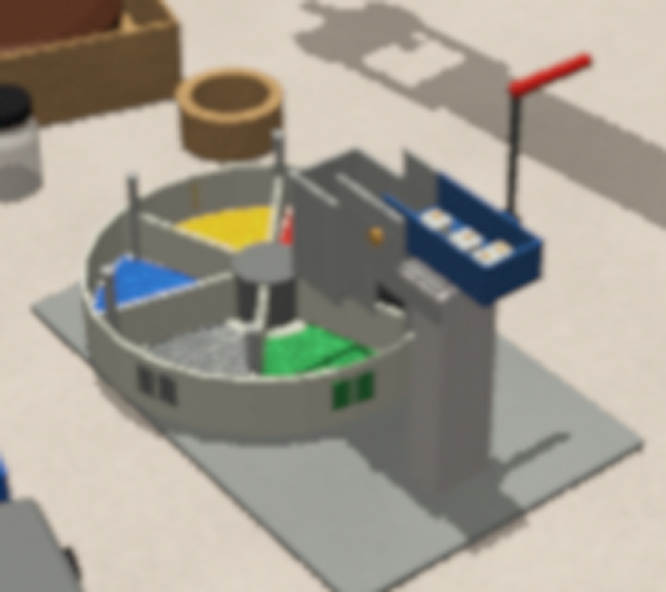

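```bash
cat >> h.py <<'E'
def ray(n,uv,ci=None):
    ci=ci or ctrl.camera_info(n)
    p=cv2.undistortPoints(np.array(uv,float).reshape(-1,1,2),ci['K'],ci['dist_coeffs']).reshape(-1,2)
    M=ci['camera_from_world'];R=M[:3,:3]
    d=np.c_[p[:,0],-p[:,1],-np.ones(len(p))]@R
    return -R.T@M[:3,3],d
def onplane(n,uv,z,ci=None):
    c,d=ray(n,uv,ci); return c+d*((z-c[2])/d[:,2])[:,None]
def proj(n,P,ci=None):
    ci=ci or ctrl.camera_info(n); M=ci['camera_from_world']
    p=np.atleast_2d(P)@M[:3,:3].T+M[:3,3]
    q=np.c_[p[:,0],-p[:,1],-p[:,2]]
    return cv2.projectPoints(q,np.zeros(3),np.zeros(3),ci['K'],ci['dist_coeffs'])[0].reshape(-1,2)
def rigid(A,B): # B=R A+t 2D
    a=A-A.mean(0);b=B-B.mean(0)
    th=np.arctan2((a[:,0]*b[:,1]-a[:,1]*b[:,0]).sum(),(a*b).sum())
    R=np.array([[np.cos(th),-np.sin(th)],[np.sin(th),np.cos(th)]])
    return th,B.mean(0)-R@A.mean(0),R
E
python3 - <<'E'
from h import *
px=lambda a:np.array(a)/3.7+[210,120]
A=np.array([[135,280],[-135,280],[-135,-140],[135,-140]])/1000
W=onplane('top',px([(60,177),(128,516),(657,406),(585,70)]),.01)[:,:2]
th,t,R=rigid(A,W); print(th,np.degrees(th),t); print((A@R.T+t-W)*1000)
P=onplane('top',px([(449,87),(605,170),(608,348),(458,440),(297,180)]),.105)[:,:2]
S=(P-t)@R; print(np.hypot(*S.T)*1000,np.degrees(np.arctan2(S[:,1],S[:,0])))
# post circle centre
c=np.linalg.lstsq(np.c_[2*P,np.ones(5)],(P**2).sum(1),rcond=None)[0]; print(c[:2],np.sqrt(c[2]+c[:2]@c[:2]))
bar=onplane('top',px([(140,362),(161,472)]),.31)[:,:2];print(bar,(bar-t)@R*1000)
bys=onplane('top',[(431,225),(437,150)],.045);print(bys)
E
```

```text
0.21542944092854496 12.343197748068505 [ 0.55830758 -0.12494549]
[[ 0.49027916  1.56195213]
 [-1.04108817  1.40002331]
 [-1.19519045 -2.04080413]
 [ 1.74599947 -0.9211713 ]]
[128.11438024 127.8106007  126.08156769 128.4736453  129.65182498] [  -9.71361504  -69.90129018 -131.15833272  168.84607223   50.81708451]
[ 0.55845829 -0.12343777] 0.12825907872494516
[[0.47600735 0.08470768]
 [0.40859143 0.07068643]] [[ -35.58091165  222.4000398 ]
 [-104.43577363  223.11419849]]
[[ 0.4716207  -0.40381864  0.045     ]
 [ 0.68299887 -0.42154471  0.045     ]]
```

Emit:
{"api": "jog_arm", "payload": {"steps": [[[0, 0, 0], [0, 0, 7.8]], [[0, 0, 0], [0, 0, 7.8]], [[0, 0, 0], [0, 0, 7.8]], [[2, -4.5, 0], [0, 0, 0]], [[2, -4.5, 0], [0, 0, 0]], [[2, -4.5, 0], [0, 0, 0]], [[2, -4.5, 0], [0, 0, 0]], [[2, -4.5, 0], [0, 0, 0]]], "fingers": -0.6, "grip_force": 20}}

```text
t: 0.9
tool_pos: [0.3641, -0.3352, 0.3979]
tool_rot: [-3.131, -0.013, 0.007]
contact_force: [0.9, -0.9, 0.7]
opening: 0.0173
```

Emit:
{"api": "jog_arm", "payload": {"steps": [[[1.4, -4.1, 0], [0, 0, 0]], [[1.4, -4.1, 0], [0, 0, 0]], [[1.4, -4.1, 0], [0, 0, 0]], [[1.2, -4.1, 0], [0, 0, 0]], [[1.2, -3.8, 0.5], [0, 0, 0]], [[0, 0, 0], [0, 0, 0]]]}}

```text
t: 1.5
tool_pos: [0.4293, -0.1191, 0.3922]
tool_rot: [-3.128, -0.022, 0.008]
contact_force: [-1.1, -0.2, -0.5]
opening: 0.0173
```

Run:
```python
from h import *
ci=ctrl.camera_info('wrist');o=ctrl.get_obs();print(o['tool_pos'],o['tool_rot'],o['t'],o['opening'])
grab('wrist','w1.png')
t=np.array([.5583,-.1242])
a=np.radians(np.array([169.8])+12.34)
p=np.r_[t+.128*np.r_[np.cos(a),np.sin(a)],.105];print(p,proj('wrist',p,ci))
tip=o['tool_pos']-[0,0,.165]
print(proj('wrist',[tip],ci)); np.save('ci1.npy',ci)
```

```text
[ 0.4292718 -0.1191305  0.3922231] [-3.12770291 -0.02212512  0.00832587] 1.5 0.017326997275817293
[ 0.43038927 -0.12897969  0.105     ] [[293.56279825 203.34232704]]
[[281.66981774 275.46123186]]
```

View pics/w1.png

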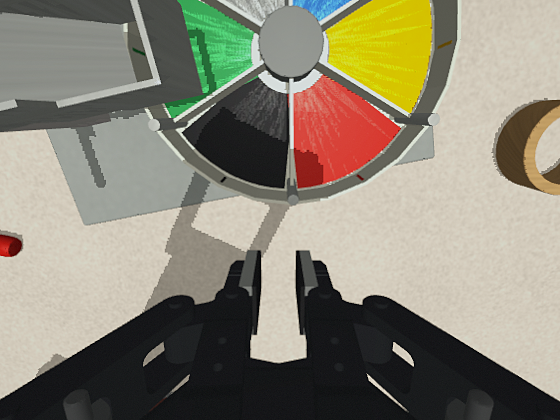

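Run:
```python
from h import *
ci=np.load('ci1.npy',allow_pickle=True).item()
P=onplane('wrist',[(292.5,199.5),(434,119),(154,125)],.105,ci)[:,:2]
hub=onplane('wrist',[(291,42)],.068,ci)
k=np.radians(182.1+np.array([0,60,-60]));A=.128*np.c_[np.cos(k),np.sin(k)]
th,t,R=rigid(A,P);print(P,np.degrees(th),t,hub,(A@R.T+t-P)*1000)
```

```text
[[ 0.43375949 -0.12798504]
 [ 0.50106037 -0.23717741]
 [ 0.49340279 -0.01605315]] -0.19093022151675654 [ 0.56136018 -0.12422913] [[ 0.56138337 -0.12447409  0.068     ]] [[-0.32825947 -0.5081986 ]
 [ 0.02817011  0.02650554]
 [ 0.30008936  0.48169306]]
```

```bash
cat >> h.py <<'E'
from scipy.spatial.transform import Rotation as Ro
C=np.array([.560,-.1243]); TH=12.3
def delta(tip_xy,tip_z,yaw,L=.173):
    "shift(cm),turn(deg) in tool axes to get tip at xy,z, tool straight down, tool x at world yaw deg"
    o=ctrl.get_obs();R=Ro.from_rotvec(o['tool_rot'])
    y=np.radians(yaw);G=Ro.from_matrix(np.array([[np.cos(y),np.sin(y),0],[np.sin(y),-np.cos(y),0],[0,0,-1]]))
    p=np.r_[tip_xy,tip_z+L]
    print('t',o['t'],'shift cm',np.round(R.inv().apply(p-o['tool_pos'])*100,2),'turn',np.round((R.inv()*G).as_rotvec(degrees=True),2),'F',np.round(o['contact_force'],1))
    tip=o['tool_pos']+R.apply([0,0,L]);print('tip now',tip)
    d=tip[:2]-C; print('tip: r %.4f station ang %.2f, yaw %.1f'%(np.hypot(*d),np.degrees(np.arctan2(d[1],d[0]))-TH,np.degrees(np.arctan2(*R.as_matrix()[1::-1,0]))))
def st(x,y):
    a=np.radians(TH);return C+np.array([[np.cos(a),-np.sin(a)],[np.sin(a),np.cos(a)]])@[x,y]
E
python3 - <<'E'
from h import *
delta([.432,-.1289],.16,2.1)
E
```

```text
t 1.55 shift cm [0.31 0.91 5.95] turn [-0.71  0.28 -1.38] F [ 0.5 -0.3  0.1]
tip now [ 0.4281773  -0.11848834  0.21964358]
tip: r 0.1320 station ang 165.18, yaw 0.7
```

Emit:
{"api": "jog_arm", "payload": {"steps": [[[0.3, 0.9, 2.0], [-0.7, 0.3, -1.4]], [[0, 0, 3.0], [0, 0, 0]], [[0, 0, 1], [0, 0, 0]], [[0, 0, 0], [0, 0, 0]]]}}

```text
t: 1.95
tool_pos: [0.4319, -0.1323, 0.3319]
tool_rot: [3.138, 0.057, 0.003]
contact_force: [-0.5, -0.9, 0.3]
opening: 0.017
```

Run:
```python
from h import *
delta([.432,-.1289],.08,2.1)
grab('wrist','w2.png')
```

```text
t 1.95 shift cm [ 0.01 -0.36  7.89] turn [ 0.18 -0.1  -0.03] F [-0.5 -0.9  0.3]
tip now [ 0.43224735 -0.13284108  0.15894865]
tip: r 0.1280 station ang -188.48, yaw 2.1
```

View pics/w2.png

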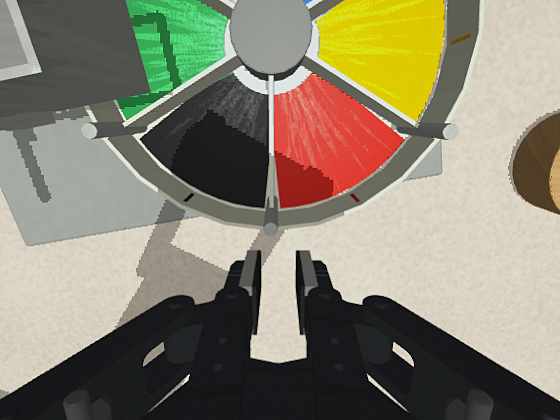

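Emit:
{"api": "jog_arm", "payload": {"steps": [[[0, -0.36, 0], [0.2, -0.1, 0]], [[0, 0, 2.5], [0, 0, 0]], [[0, 0, 1.5], [0, 0, 0]], [[0, 0, 0], [0, 0, 0]]]}}

```text
t: 2.4
tool_pos: [0.4337, -0.1303, 0.298]
tool_rot: [3.137, 0.053, 0.015]
contact_force: [0.2, 0.1, 0.9]
opening: 0.0171
```

Run:
```python
from h import *
delta([.432,-.1289],.08,2.1)
grab('wrist','w3.png')
```

```text
t 2.4 shift cm [-0.2  -0.17  4.5 ] turn [ 0.25 -0.54 -0.17] F [0.2 0.1 0.9]
tip now [ 0.4353304  -0.13100603  0.12498533]
tip: r 0.1248 station ang -189.22, yaw 1.9
```

View pics/w3.png

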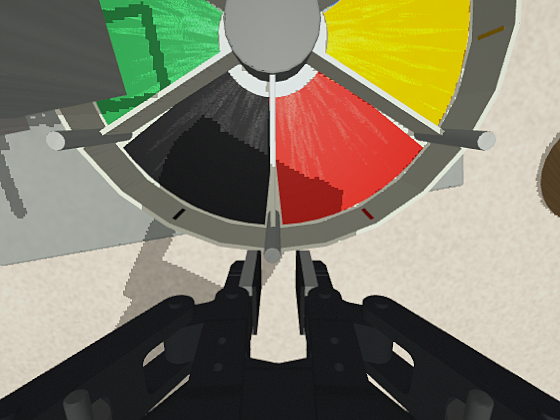

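Emit:
{"api": "jog_arm", "payload": {"steps": [[[-0.1, -0.2, 0.5], [0.2, -0.5, 0]], [[0, 0, 2.0], [0, 0, 0]], [[0, 0, 1.7], [0, 0, 0]], [[0, 0, 0.2], [0, 0, 0]]]}}

```text
t: 2.85
tool_pos: [0.4353, -0.1293, 0.2602]
tool_rot: [3.135, 0.053, 0.017]
contact_force: [0.0, -0.0, -0.3]
opening: 0.0169
```

Run:
```python
from h import *
delta([.432,-.1289],.08,2.1)
grab('wrist','w4.png')
```

```text
t 2.85 shift cm [-0.33 -0.05  0.72] turn [ 0.35 -0.61 -0.16] F [ 0.  -0.  -0.3]
tip now [ 0.43716726 -0.13026241  0.08725629]
tip: r 0.1230 station ang -189.52, yaw 1.9
```

View pics/w4.png

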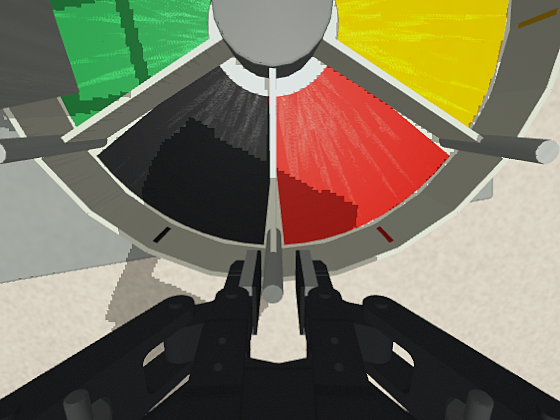

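Emit:
{"api": "jog_arm", "payload": {"steps": [[[-0.1, 0, 0.5], [0.3, -0.6, 0]], [[0.05, 1.1, 0], [0, 0, -5]], [[0.05, 1.1, 0], [0, 0, -5]], [[0.05, 1.1, 0], [0, 0, -5]], [[0.05, 1.1, 0], [0, 0, -5]]]}}

```text
t: 3.4
tool_pos: [0.445, -0.1723, 0.2595]
tool_rot: [-3.079, -0.621, -0.005]
contact_force: [-0.7, 0.4, -1.1]
opening: 0.0173
```

Run:
```python
from h import *
delta([.432,-.1289],.08,2.1)
grab('wrist','w5.png')
```

```text
t 3.4 shift cm [ 0.49 -4.5   0.65] turn [-1.000e-02 -1.800e-01  2.072e+01] F [-0.7  0.4 -1.1]
tip now [ 0.44548804 -0.17217361  0.08652816]
tip: r 0.1241 station ang -169.61, yaw 22.8
```

View pics/w5.png

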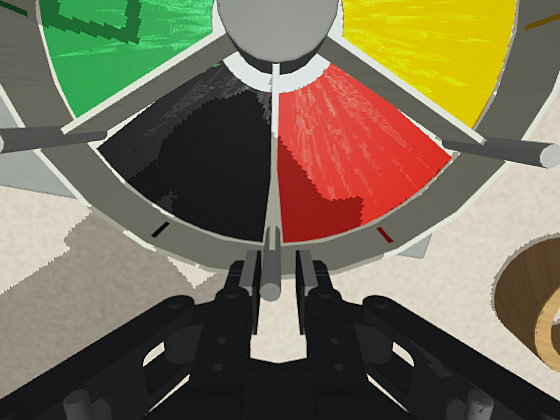

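Emit:
{"api": "jog_arm", "payload": {"steps": [[[0, 1.1, 0.2], [0, 0, -5]], [[0.05, 1.1, 0], [0, 0, -5]], [[0.05, 1.1, 0], [0, 0, -5]], [[0.05, 1.1, 0], [0, 0, -5]], [[0.05, 1.1, 0], [0, 0, -5]], [[0.05, 1.1, 0], [0, 0, -5]], [[0.05, 1.1, 0], [0, 0, -5]], [[0.05, 1.1, 0], [0, 0, -5]]]}}

```text
t: 4.25
tool_pos: [0.5054, -0.2368, 0.2613]
tool_rot: [-2.666, -1.656, -0.004]
contact_force: [-0.7, 0.7, -0.4]
opening: 0.0171
```

Run:
```python
from h import *
delta([.432,-.1289],.08,2.1)
grab('wrist','w6.png')
```

```text
t 4.25 shift cm [  6.42 -11.36   0.87] turn [-0.2  -0.14 61.61] F [-0.7  0.7 -0.4]
tip now [ 0.5054759  -0.23606522  0.08833091]
tip: r 0.1244 station ang -128.31, yaw 63.7
```

View pics/w6.png

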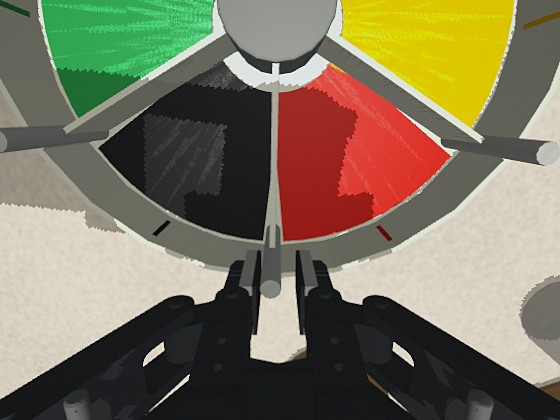

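Stays on the arc; the post top remains between the fingers at (270,288).

Emit:
{"api": "jog_arm", "payload": {"steps": [[[0, 1.1, 0.3], [0, 0, -5]], [[0.05, 1.1, 0.1], [0, 0, -5]], [[0.05, 1.1, 0], [0, 0, -5]], [[0.05, 1.1, 0], [0, 0, -5]], [[0.05, 1.1, 0], [0, 0, -5]], [[0.05, 1.1, 0], [0, 0, -5]], [[0.05, 1.1, 0], [0, 0, -5]], [[0.05, 1.1, 0], [0, 0, -5]]]}}

```text
t: 5.1
tool_pos: [0.5929, -0.2458, 0.2605]
tool_rot: [-1.929, -2.472, 0.0]
contact_force: [-1.3, -0.4, -1.0]
opening: 0.0167
```

Emit:
{"api": "jog_arm", "payload": {"steps": [[[0, 1.1, 0.1], [0, 0, -5]], [[0.05, 1.1, 0], [0, 0, -5]], [[0.05, 1.1, 0], [0, 0, -5]], [[0.05, 1.1, 0], [0, 0, -5]]]}}

```text
t: 5.5
tool_pos: [0.6336, -0.2275, 0.2609]
tool_rot: [-1.466, -2.769, 0.003]
contact_force: [-0.5, 0.4, -1.3]
opening: 0.0174
```

Run:
```python
from h import *
delta([.432,-.1289],.08,2.1)
grab('wrist','w7.png')
```

```text
t 5.5 shift cm [ 19.48 -11.13   0.97] turn [-5.6000e-01  1.1000e-01  1.2209e+02] F [-0.5  0.4 -1.3]
tip now [ 0.63226161 -0.22711486  0.08789608]
tip: r 0.1257 station ang -67.20, yaw 124.2
```

View pics/w7.png

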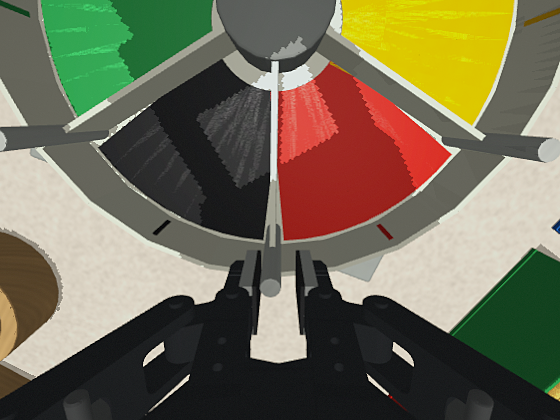

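Emit:
{"api": "jog_arm", "payload": {"steps": [[[0, 1.1, 0.2], [-0.3, 0, -5]], [[0.05, 1.1, 0.1], [0, 0, -5]], [[0.05, 1.1, 0], [0, 0, -5]], [[0.05, 1.1, 0], [0, 0, -5]], [[0.05, 1.1, 0], [0, 0, -5]], [[0.05, 1.1, 0], [0, 0, -5]], [[0.05, 1.1, 0], [0, 0, -5]], [[0.05, 1.1, 0], [0, 0, -5]]]}}

```text
t: 6.35
tool_pos: [0.6843, -0.1563, 0.2616]
tool_rot: [-0.434, -3.106, -0.0]
contact_force: [-0.6, -0.8, -0.4]
opening: 0.0173
```

Emit:
{"api": "jog_arm", "payload": {"steps": [[[0, 1.1, 0.1], [0, 0, -5]], [[0.05, 1.1, 0], [0, 0, -5]], [[0.05, 1.1, 0], [0, 0, -5]], [[0, 0, 0], [0, 0, 0]]]}}

```text
t: 6.75
tool_pos: [0.689, -0.1222, 0.2626]
tool_rot: [-0.03, -3.136, 0.002]
contact_force: [-1.1, -0.0, 0.1]
opening: 0.0172
```

Run:
```python
from h import *
delta([.432,-.1289],.08,2.1)
np.save('ci8.npy',ctrl.camera_info('wrist'))
grab('wrist','w8.png')
grab('top','top8.png')
im=cv2.imread('pics/top8.png')[120:280,210:400]
cv2.imwrite('pics/top8c.png',cv2.resize(im,None,fx=3.7,fy=3.7,interpolation=cv2.INTER_CUBIC))
```

```text
t 6.75 shift cm [25.68 -1.16  1.09] turn [-4.5000e-01  1.2000e-01  1.7679e+02] F [-1.1 -0.   0.1]
tip now [ 0.68813062 -0.12244764  0.089608  ]
tip: r 0.1281 station ang -11.47, yaw 178.9
```

View pics/w8.png

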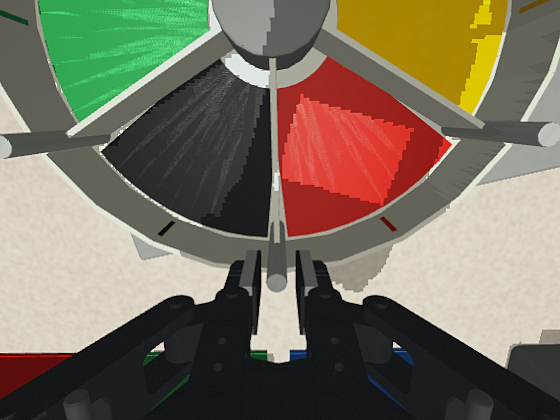

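View pics/top8c.png

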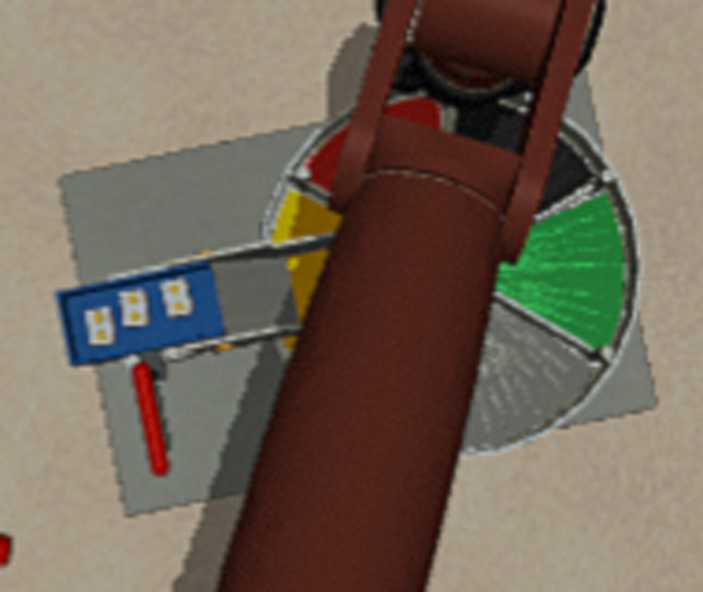

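Emit:
{"api": "jog_arm", "payload": {"steps": [[[0, 0.8, 0.2], [-0.4, 0, -3.5]], [[0.03, 0.7, 0.1], [0, 0, -3]], [[0.03, 0.6, 0], [0, 0, -2.5]], [[0.02, 0.4, 0], [0, 0, -2]], [[0.01, 0.2, 0], [0, 0, -1]], [[0, 0, 0], [0, 0, 0]]]}}

```text
t: 7.45
tool_pos: [0.6864, -0.1002, 0.2619]
tool_rot: [0.281, -3.128, -0.002]
contact_force: [0.2, 0.6, -0.1]
opening: 0.017
```

Run:
```python
from h import *
delta([.432,-.1289],.08,2.1)
np.save('ci9.npy',ctrl.camera_info('wrist'))
grab('wrist','w9.png')
```

```text
t 7.45 shift cm [25.54  1.71  0.93] turn [ 1.1000e-01  1.0000e-01 -1.7184e+02] F [ 0.2  0.6 -0.1]
tip now [ 0.68614389 -0.10006982  0.08894543]
tip: r 0.1284 station ang -1.43, yaw -169.7
```

View pics/w9.png

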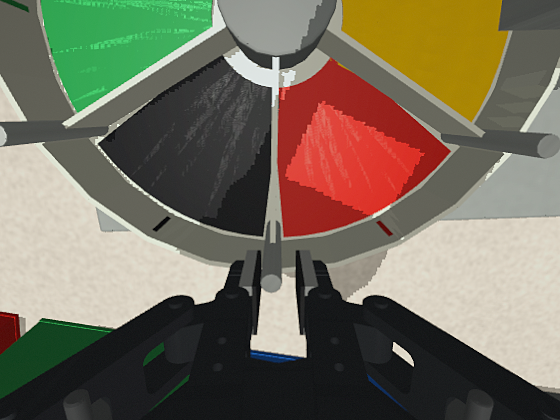

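Run:
```python
from h import *
for f,uv in (('ci8.npy',[(277,282),(549,132),(5,146)]),('ci9.npy',[(271,282),(549,146),(5,132)])):
    ci=np.load(f,allow_pickle=True).item()
    P=onplane('wrist',uv,.105,ci)[:,:2]
    k=np.radians(np.array([0,60,-60]));A=.128*np.c_[np.cos(k),np.sin(k)]
    th,t,R=rigid(A,P);print(np.degrees(th)-TH,t,np.round((A@R.T+t-P)*1000,1))
    th,t,R=rigid(A[:1]*[[1],[0]] if 0 else A[:2],P[:2]);print(np.degrees(th)-TH,t)
```

```text
-12.080185094443461 [ 0.56080478 -0.12346366] [[ 0.2  0.5]
 [ 0.1  1.6]
 [-0.2 -2.1]]
-11.864057724589303 [ 0.56091098 -0.12487014]
-3.7096541557679394 [ 0.56040423 -0.12191481] [[ 0.1  1.2]
 [-0.1  2.1]
 [-0.  -3.2]]
-3.561493760625588 [ 0.56058026 -0.12376062]
```

Emit:
{"api": "jog_arm", "payload": {"steps": [[[0.02, 0.4, 0], [0, 0, -1.8]], [[0.02, 0.3, 0], [0, 0, -1.3]], [[0, 0.1, 0], [0, 0, -0.5]], [[0, 0, 0], [0, 0, 0]]]}}

```text
t: 7.9
tool_pos: [0.6844, -0.0927, 0.2622]
tool_rot: [0.384, -3.117, -0.0]
contact_force: [0.4, -1.2, -0.3]
opening: 0.0172
```

Run:
```python
from h import *
delta([.432,-.1289],.08,2.1)
np.save('ci10.npy',ctrl.camera_info('wrist'))
grab('wrist','w10.png')
```

```text
t 7.9 shift cm [25.36  2.62  0.93] turn [ 5.0000e-02  1.0000e-02 -1.6806e+02] F [ 0.4 -1.2 -0.3]
tip now [ 0.68432534 -0.09274698  0.08918548]
tip: r 0.1283 station ang 1.94, yaw -166.0
```

View pics/w10.png

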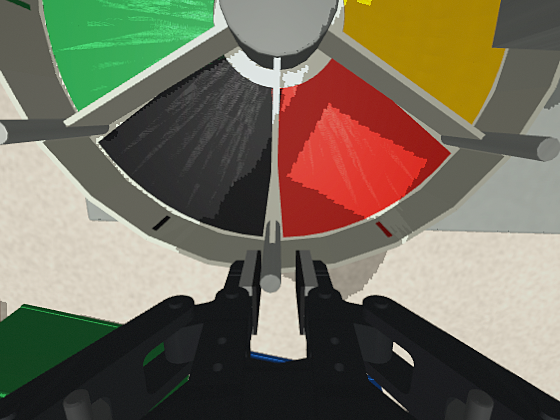

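Emit:
{"api": "jog_arm", "payload": {"steps": [[[0, 0, -2], [0, 0, 0]], [[0, 0, -4.5], [0, 0, 0]], [[0, 0, -5], [0, 0, 0]], [[0, 0, -5], [0, 0, 0]], [[0, 0, -5], [0, 0, 0]], [[0, 0, -5], [0, 0, 0]], [[0, 0, -3], [0, 0, 0]]], "fingers": -0.1}}

```text
t: 8.65
tool_pos: [0.685, -0.0923, 0.5554]
tool_rot: [0.381, -3.099, -0.016]
contact_force: [0.6, -0.3, -0.5]
opening: 0.0386
```

Run:
```python
from h import *
b=st(-82,222) if 0 else st(-.082,.222);print(b)
delta(b,.36,-167.7)
np.save('ci11.npy',ctrl.camera_info('wrist'))
grab('wrist','w11.png')
```

```text
[0.43258952 0.07513563]
t 8.65 shift cm [20.38 22.33  2.89] turn [ 0.71 -1.05  1.74] F [ 0.6 -0.3 -0.5]
tip now [ 0.68138831 -0.0909606   0.38242043]
tip: r 0.1259 station ang 3.06, yaw -166.0
```

View pics/w11.png

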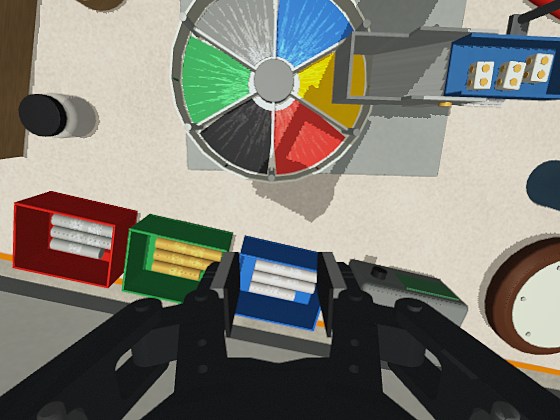

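Emit:
{"api": "jog_arm", "payload": {"steps": [[[4, 4.4, 0], [0.7, -1.0, 1.7]], [[4, 4.4, 0], [0, 0, 0]], [[4, 4.4, 0], [0, 0, 0]], [[4, 4.4, 0], [0, 0, 0]], [[3, 3.3, 0], [0, 0, 0]], [[0, 0, 0], [0, 0, 0]]]}}

```text
t: 9.3
tool_pos: [0.4795, 0.0521, 0.5562]
tool_rot: [-0.331, 3.117, 0.001]
contact_force: [0.4, -1.0, -0.6]
opening: 0.0389
```

Run:
```python
from h import *
delta(st(-.082,.222),.275,-167.7)
np.save('ci12.npy',ctrl.camera_info('wrist'))
grab('wrist','w12.png')
grab('top','top12.png')
im=cv2.imread('pics/top12.png')[120:280,210:400]
cv2.imwrite('pics/top12c.png',cv2.resize(im,None,fx=3.7,fy=3.7,interpolation=cv2.INTER_CUBIC))
```

```text
t 9.3 shift cm [ 4.17  3.24 10.79] turn [-0.01  0.38 -0.16] F [ 0.4 -1.  -0.6]
tip now [0.48060951 0.05226309 0.38321659]
tip: r 0.1936 station ang 101.91, yaw -167.9
```

View pics/w12.png

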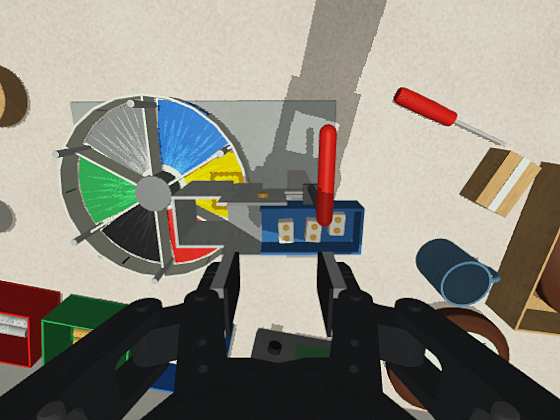

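View pics/top12c.png

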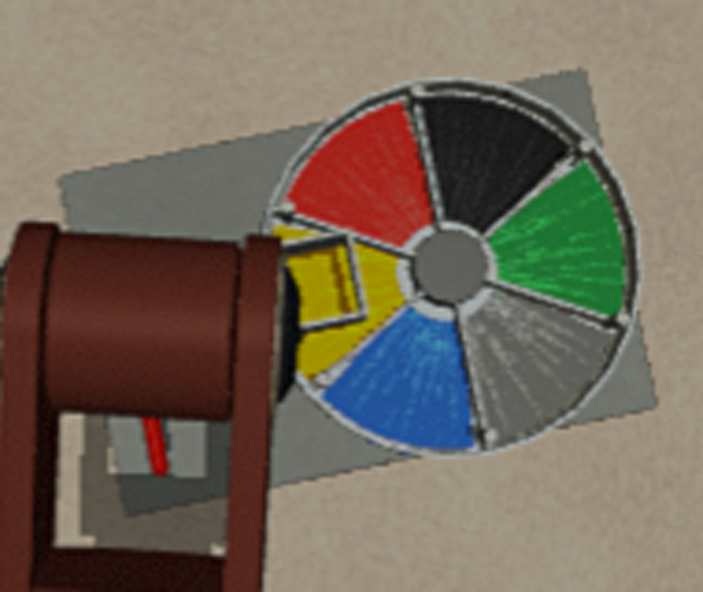

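Measure the carousel angle from the posts in the top view and the bar location from the wrist view (bar ends (327,130) and (325,220)).

Run:
```python
from h import *
px=lambda a:np.array(a)/3.7+[210,120]
P=onplane('top',px([(416,91),(585,147),(622,320),(488,440),(287,210)]),.105)[:,:2]
k=np.radians([0,-60,-120,-180,60]);A=.128*np.c_[np.cos(k),np.sin(k)]
th,t,R=rigid(A,P);print('car',np.degrees(th)-12.34,t,np.round((A@R.T+t-P)*1000,1))
ci=np.load('ci12.npy',allow_pickle=True).item()
B=onplane('wrist',[(328,130),(325,220)],.313,ci)[:,:2];a=np.radians(TH)
S=(B-C)@np.array([[np.cos(a),-np.sin(a)],[np.sin(a),np.cos(a)]]);print(B,S)
```

```text
car -0.050476268856366246 [ 0.55667082 -0.12311515] [[-1.3 -0.8]
 [-0.7  0.4]
 [-0.2  0.4]
 [ 1.5 -1.1]
 [ 0.7  1.1]]
[[0.41254909 0.0704915 ]
 [0.47357636 0.08433469]] [[-0.10256975  0.2217317 ]
 [-0.03999431  0.22225646]]
```

Emit:
{"api": "jog_arm", "payload": {"steps": [[[2.5, 2.0, 0], [0, 0.3, 0]], [[1.5, 1.2, 0], [0, 0, 0]], [[0, 0, 0], [0, 0, 0]]]}}

```text
t: 9.7
tool_pos: [0.4381, 0.0722, 0.5543]
tool_rot: [0.323, -3.124, 0.002]
contact_force: [1.0, -0.6, 0.4]
opening: 0.0386
```

Run:
```python
from h import *
delta(st(-.082,.222),.275,-167.7)
grab('wrist','w13.png')
```

```text
t 9.7 shift cm [ 0.46  0.42 10.63] turn [-0.07 -0.09 -0.5 ] F [ 1.  -0.6  0.4]
tip now [0.43786836 0.07189432 0.38131226]
tip: r 0.2311 station ang 109.60, yaw -168.2
```

View pics/w13.png

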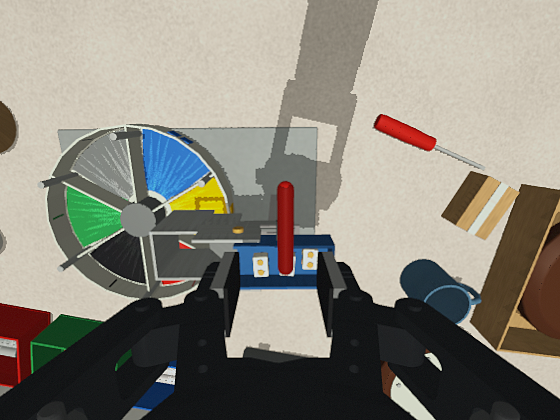

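Emit:
{"api": "jog_arm", "payload": {"steps": [[[0.5, 0.3, 1], [0, 0, 0]], [[0, 0, 3], [0, 0, 0]], [[0, 0, 3], [0, 0, 0]], [[0, 0, 2], [0, 0, 0]], [[0, 0, 0], [0, 0, 0]]]}}

```text
t: 10.25
tool_pos: [0.4368, 0.0708, 0.458]
tool_rot: [0.313, -3.122, 0.003]
contact_force: [-0.3, 1.0, 0.3]
opening: 0.0386
```

Run:
```python
from h import *
delta(st(-.082,.222),.275,-167.7)
grab('wrist','w14.png')
```

```text
t 10.25 shift cm [0.32 0.51 1.  ] turn [-0.09 -0.25 -0.84] F [-0.3  1.   0.3]
tip now [0.43610277 0.0703339  0.28498629]
tip: r 0.2307 station ang 110.18, yaw -168.5
```

View pics/w14.png

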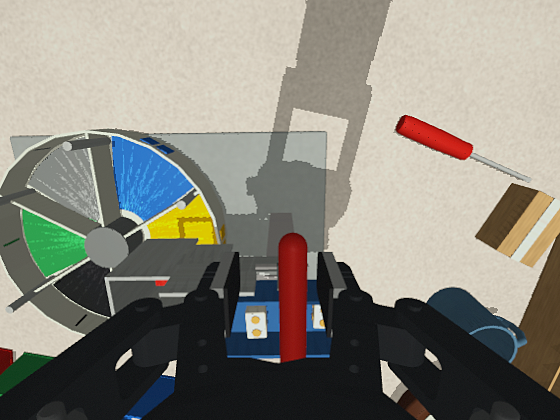

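Emit:
{"api": "jog_arm", "payload": {"steps": [[[0, 0, 0.9], [0, 0, -0.8]], [[0, -1, 0], [0, 0, 0]], [[0, -1, 0], [0, 0, 0]], [[0, -1, 0], [0, 0, 0]], [[0, -1, 0], [0, 0, 0]], [[0, -1, 0], [0, 0, 0]], [[0, -1, 0], [0, 0, 0]], [[0, -0.7, 0], [0, 0, 0]]], "fingers": -0.4}}

```text
t: 11.1
tool_pos: [0.4526, 0.0072, 0.4596]
tool_rot: [-0.354, 3.118, 0.032]
contact_force: [-1.9, 5.1, -2.6]
opening: 0.0258
```

Run:
```python
from h import *
delta(st(-.082,.117),.275,-167.7)
grab('wrist','w15.png')
grab('scene','s15.png')
im=cv2.imread('pics/s15.png')[160:320,170:350]
cv2.imwrite('pics/s15c.png',cv2.resize(im,None,fx=3.7,fy=3.7,interpolation=cv2.INTER_CUBIC))
```

```text
t 11.1 shift cm [ 0.55 -3.45  1.08] turn [1.15 0.33 0.67] F [-1.9  5.1 -2.6]
tip now [0.45281429 0.01076627 0.28660064]
tip: r 0.1724 station ang 116.13, yaw -167.0
```

View pics/w15.png

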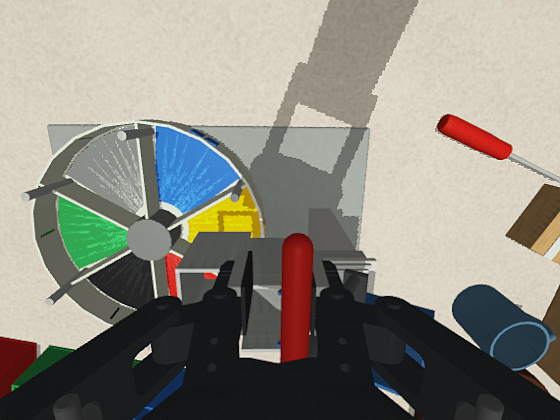

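View pics/s15c.png

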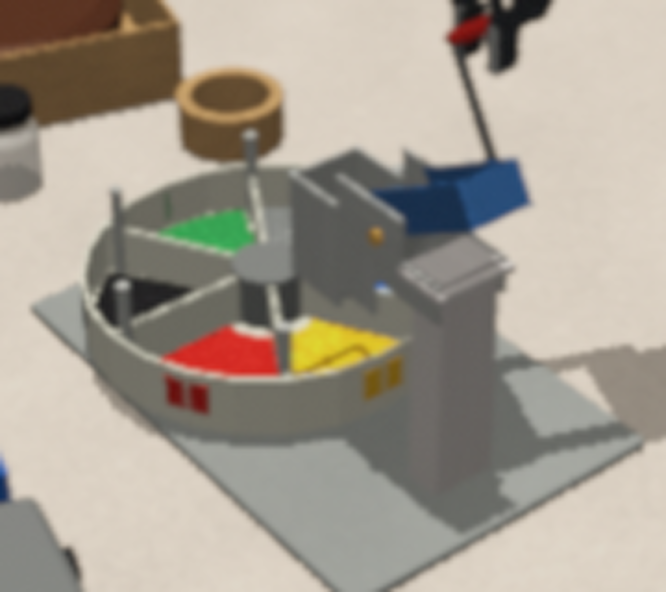

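Emit:
{"api": "jog_arm", "payload": {"steps": [[[0, -0.7, 0.4], [0.5, 0, 0]], [[0, -0.7, 0.3], [0.5, 0, 0]], [[0, -0.7, 0.3], [0, 0, 0]], [[0, -0.7, 0.2], [0, 0, 0]], [[0, -0.7, 0.1], [0, 0, 0]], [[0, -0.7, 0.1], [0, 0, 0]], [[0, -0.7, 0], [0, 0, 0]], [[0, -0.5, 0], [0, 0, 0]]]}}

```text
t: 12.0
tool_pos: [0.4656, -0.0468, 0.4401]
tool_rot: [-0.357, 3.118, 0.019]
contact_force: [0.3, 7.7, -4.4]
opening: 0.0253
```

Run:
```python
from h import *
delta(st(-.082,.105),.275,-167.7)
grab('wrist','w16.png')
grab('scene','s16.png')
im=cv2.imread('pics/s16.png')[160:320,170:350]
cv2.imwrite('pics/s16c.png',cv2.resize(im,None,fx=3.7,fy=3.7,interpolation=cv2.INTER_CUBIC))
```

```text
t 12.0 shift cm [ 0.61  0.94 -0.79] turn [0.67 0.28 0.78] F [ 0.3  7.7 -4.4]
tip now [ 0.46592645 -0.04468106  0.26706867]
tip: r 0.1232 station ang 127.46, yaw -166.9
```

View pics/w16.png

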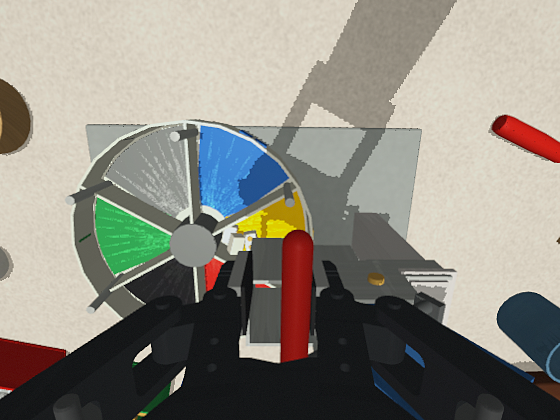

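View pics/s16c.png

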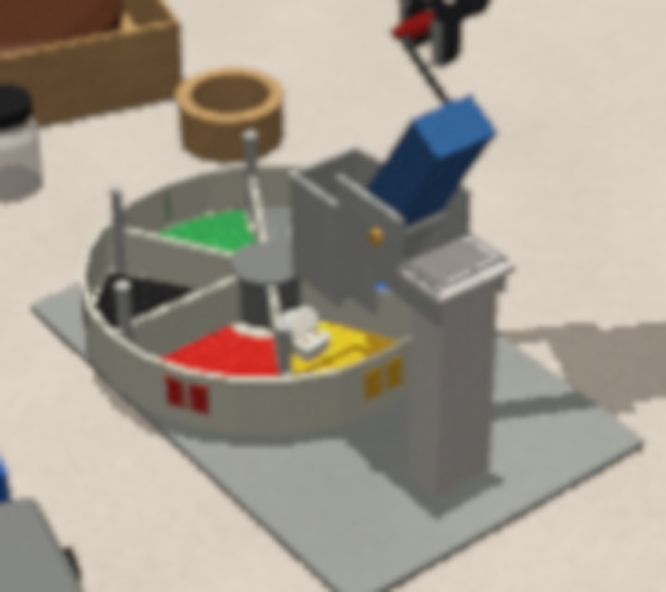

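Emit:
{"api": "jog_arm", "payload": {"steps": [[[0, -0.7, 0], [0, 0, 0]], [[0, -0.7, 0], [0, 0, 0]], [[0, -0.4, 0], [0, 0, 0]], [[0, 0, 0], [0, 0, 0]], [[0, 0, 0], [0, 0, 0]], [[0, 0, 0], [0, 0, 0]]]}}

```text
t: 12.7
tool_pos: [0.469, -0.0619, 0.4349]
tool_rot: [0.363, -3.114, -0.059]
contact_force: [-0.7, 5.5, 1.9]
opening: 0.0258
```

Run:
```python
from h import *
delta(st(-.082,.105),.275,-167.7)
grab('wrist','w17.png')
im=cv2.imread('pics/w17.png')[180:340,150:350]
cv2.imwrite('pics/w17c.png',cv2.resize(im,None,fx=3.7,fy=3.7,interpolation=cv2.INTER_CUBIC))
grab('scene','s17.png')
im=cv2.imread('pics/s17.png')[160:320,170:350]
cv2.imwrite('pics/s17c.png',cv2.resize(im,None,fx=3.7,fy=3.7,interpolation=cv2.INTER_CUBIC))
```

```text
t 12.7 shift cm [ 0.6   2.52 -1.21] turn [ 2.17 -0.09  1.  ] F [-0.7  5.5  1.9]
tip now [ 0.46728284 -0.05555718  0.26201968]
tip: r 0.1154 station ang 131.15, yaw -166.7
```

View pics/w17c.png

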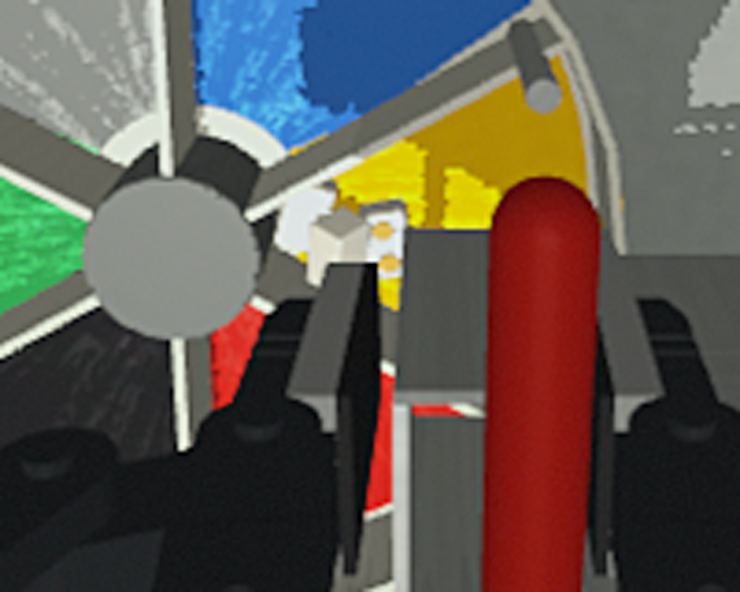

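View pics/s17c.png

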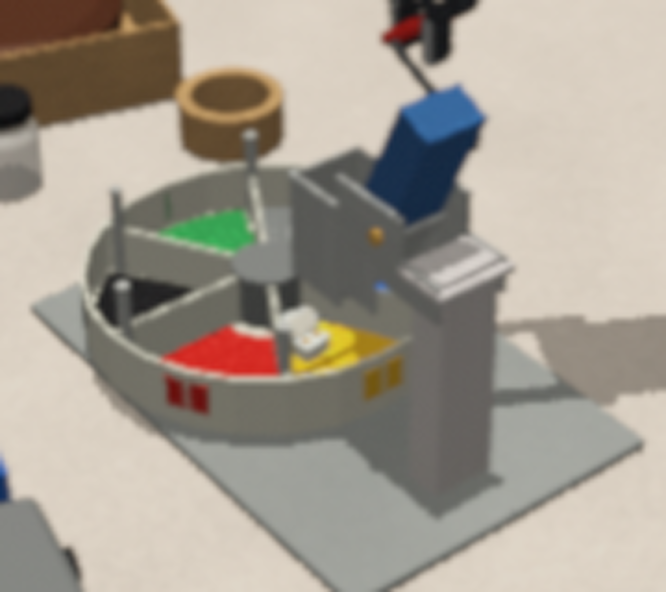

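Emit:
{"api": "jog_arm", "payload": {"steps": [[[0, 1.0, -0.2], [1, 0, 0.5]], [[0, 1.2, -0.4], [1, 0, 0.5]], [[0, 1.5, -0.4], [0, 0, 0]], [[0, 1.5, -0.4], [0, 0, 0]], [[0, 1.5, -0.2], [0, 0, 0]], [[0, 1.5, 0], [0, 0, 0]], [[0, 1.5, 0], [0, 0, 0]], [[0, 1.0, 0], [0, 0, 0]]]}}

```text
t: 13.6
tool_pos: [0.4497, 0.0323, 0.4615]
tool_rot: [-0.304, 3.102, -0.089]
contact_force: [0.5, -4.1, 2.1]
opening: 0.0258
```

Run:
```python
from h import *
delta(st(-.082,.228),.278,-167.7)
grab('wrist','w18.png')
```

```text
t 13.6 shift cm [0.87 5.19 0.73] turn [-3.39  0.99 -1.09] F [ 0.5 -4.1  2.1]
tip now [0.45466152 0.02288203 0.28884513]
tip: r 0.1810 station ang 113.29, yaw -168.8
```

View pics/w18.png

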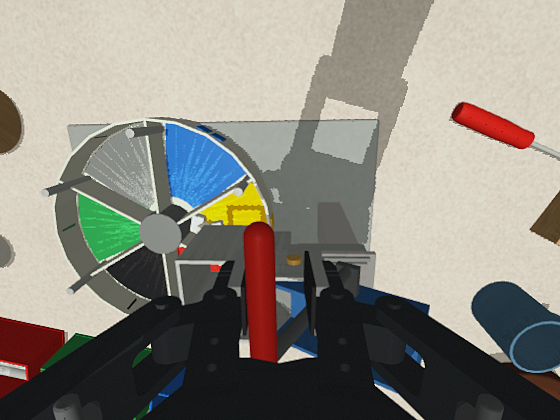

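Emit:
{"api": "jog_arm", "payload": {"steps": [[[0, 1.0, 0.1], [-0.8, 0.4, -0.4]], [[0, 1.0, 0.1], [-0.8, 0.4, -0.4]], [[0, 1.0, 0.1], [-0.5, 0, 0]], [[0, 1.0, 0.1], [-0.5, 0, 0]], [[0, 0.8, 0.1], [-0.3, 0, 0]], [[0, 0.6, 0.1], [0, 0, 0]], [[0, 0.4, 0], [0, 0, 0]], [[0, 0, 0], [0, 0, 0]]]}}

```text
t: 14.45
tool_pos: [0.4383, 0.0886, 0.4509]
tool_rot: [-0.321, 3.121, -0.049]
contact_force: [-0.0, 0.2, 0.6]
opening: 0.0255
```

Run:
```python
from h import *
delta(st(-.082,.228),.278,-167.7)
grab('wrist','w19.png')
grab('scene','s19.png')
im=cv2.imread('pics/s19.png')[160:320,170:350]
cv2.imwrite('pics/s19c.png',cv2.resize(im,None,fx=3.7,fy=3.7,interpolation=cv2.INTER_CUBIC))
```

```text
t 14.45 shift cm [ 0.84 -0.6   0.01] turn [-1.79  0.01 -0.56] F [-0.   0.2  0.6]
tip now [0.43943954 0.08332761 0.27795147]
tip: r 0.2401 station ang 107.84, yaw -168.3
```

View pics/w19.png

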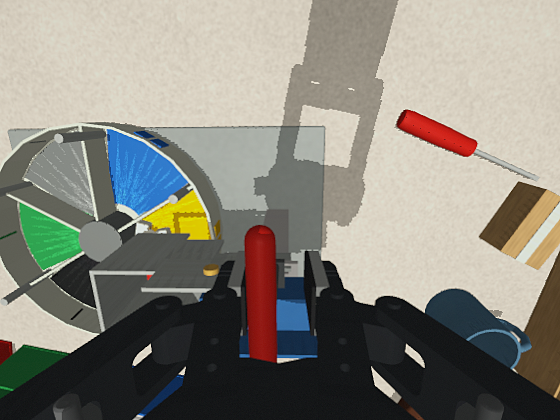

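View pics/s19c.png

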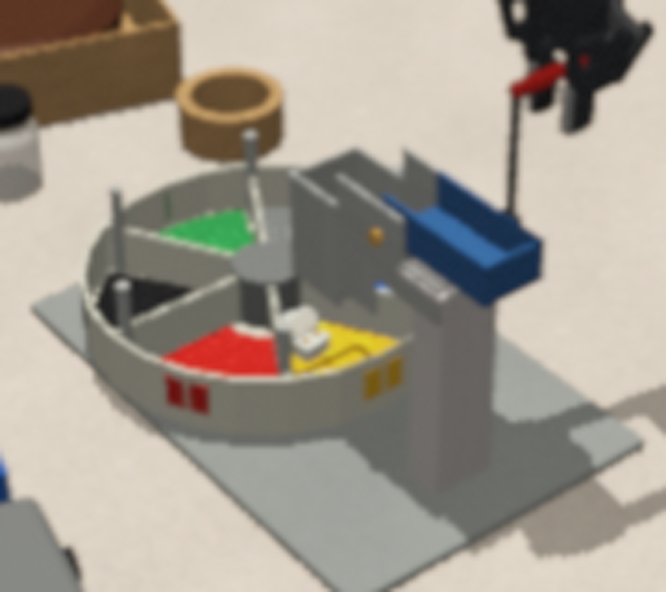

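Emit:
{"api": "jog_arm", "payload": {"steps": [[[0, 0.3, 0], [-1, 0, 0]], [[0, 0.4, 0], [-0.8, 0, 0]], [[0, 0.4, 0], [0, 0, 0]]]}}

```text
t: 14.85
tool_pos: [0.4381, 0.0911, 0.4506]
tool_rot: [-0.303, 3.122, -0.07]
contact_force: [3.1, -17.2, -1.0]
opening: 0.0254
```

Emit:
{"api": "jog_arm", "payload": {"steps": [[[0, -0.5, 0], [-1, 0, 0]], [[0, -0.4, 0], [-1, 0, 0]], [[0, 0, 0], [0, 0, 0]]], "fingers": -0.1}}

```text
t: 15.15
tool_pos: [0.4395, 0.0828, 0.4501]
tool_rot: [0.304, -3.125, 0.006]
contact_force: [-0.1, -0.1, -0.1]
opening: 0.0382
```

Run:
```python
from h import *
delta(st(-.082,.222),.278,-167.7)
grab('wrist','w20.png')
```

```text
t 15.15 shift cm [ 0.83 -0.62 -0.09] turn [-0.2  -0.11 -1.2 ] F [-0.1 -0.1 -0.1]
tip now [0.43930412 0.08209557 0.27711071]
tip: r 0.2391 station ang 108.02, yaw -168.9
```

View pics/w20.png

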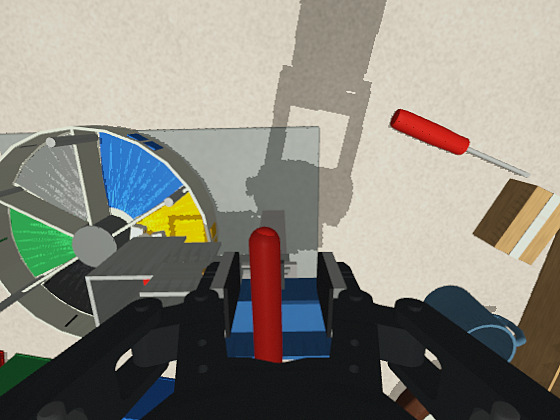

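Bar (x≈265) stands free between the fingers (inner faces ≈240 and 322). Lift off after centring.

Emit:
{"api": "jog_arm", "payload": {"steps": [[[0, -0.4, 0], [0, 0, 0]], [[0, 0, -2], [0, 0, 0]], [[0, 0, -4], [0, 0, 0]], [[0, 0, -4], [0, 0, 0]], [[0, 0, -3], [0, 0, 0]], [[0, 0, 0], [0, 0, 0]]]}}

```text
t: 15.8
tool_pos: [0.44, 0.0804, 0.5821]
tool_rot: [0.309, -3.119, 0.001]
contact_force: [-0.5, 0.0, 0.7]
opening: 0.0384
```

Emit:
{"api": "jog_arm", "payload": {"steps": [[[2, -4, 0], [0, 0, 0]], [[2, -4, 0], [0, 0, 0]], [[2, -4, 0], [0, 0, 0]], [[2, -4, 0], [0, 0, 0]], [[2, -4, 0], [0, 0, 0]], [[1, -4, 0], [0, 0, 0]], [[0, -4, 0], [0, 0, 0]], [[0, 0, 0], [0, 0, 0]]]}}

```text
t: 16.6
tool_pos: [0.3865, -0.2236, 0.5753]
tool_rot: [0.327, -3.114, -0.009]
contact_force: [-0.3, 1.3, -0.7]
opening: 0.0386
```

Run:
```python
from h import *
o=ctrl.get_obs();print(o['t'],o['tool_pos'],o['contact_force'])
for n in('top','scene'):
    grab(n,n+'21.png')
im=cv2.imread('pics/top21.png')[120:280,210:400]
cv2.imwrite('pics/top21c.png',cv2.resize(im,None,fx=3.7,fy=3.7,interpolation=cv2.INTER_CUBIC))
im=cv2.imread('pics/scene21.png')[160:320,170:350]
cv2.imwrite('pics/s21c.png',cv2.resize(im,None,fx=3.7,fy=3.7,interpolation=cv2.INTER_CUBIC))
```

```text
16.6 [ 0.3865281  -0.2235643   0.57525113] [-0.32100209  1.33854729 -0.70492859]
```

View pics/top21.png

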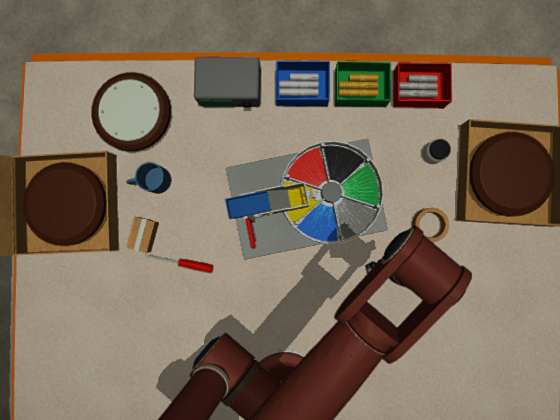

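View pics/top21c.png

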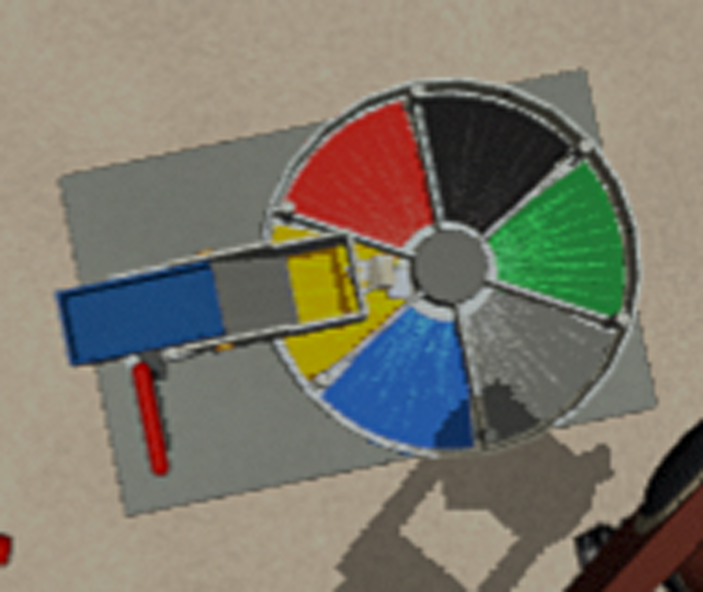

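View pics/s21c.png

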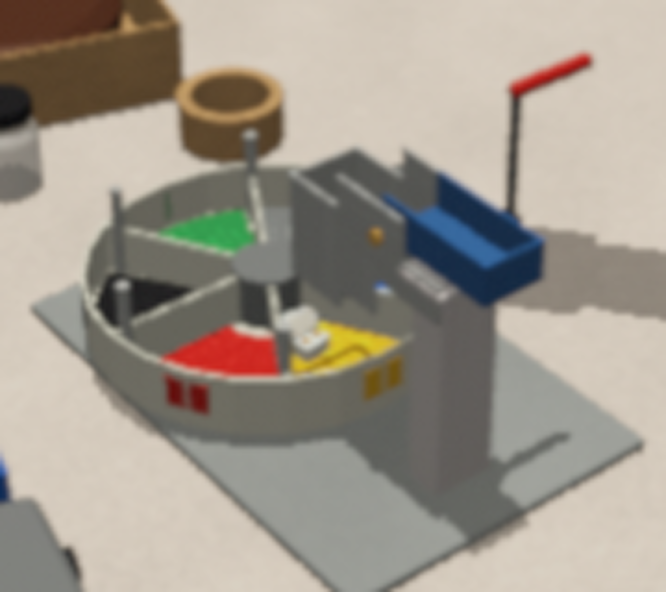

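Emit:
{"api": "jog_arm", "payload": {"steps": [[[-4, 1, 0], [0, 0, 0]], [[-4, 1, 0], [0, 0, 0]], [[-4, 1, 0], [0, 0, 0]], [[-4, 1, 0], [0, 0, 0]], [[-4, 0, 1], [0, 0, 0]], [[-4, 0, 2], [0, 0, 0]], [[0, 0, 2], [0, 0, 0]], [[0, 0, 0], [0, 0, 0]]]}}

```text
t: 17.5
tool_pos: [0.6198, -0.1136, 0.523]
tool_rot: [0.354, -3.115, -0.011]
contact_force: [-0.6, 0.1, -0.0]
opening: 0.0387
```

Run:
```python
from h import *
o=ctrl.get_obs();print(o['t'],o['tool_pos'],o['contact_force'])
np.save('ci22.npy',ctrl.camera_info('wrist'))
grab('wrist','w22.png')
```

```text
17.5 [ 0.61978297 -0.11363185  0.52302471] [-0.55722741  0.14570151 -0.02016693]
```

View pics/w22.png

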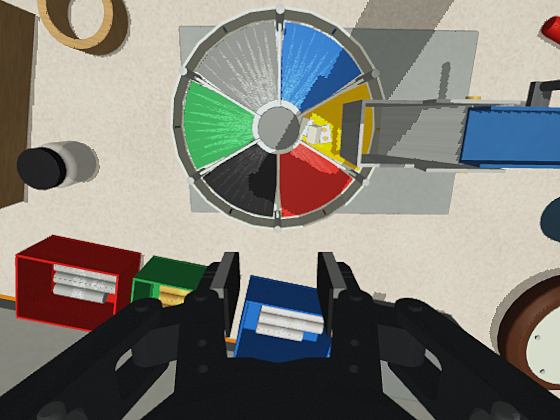

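Run:
```python
import cv2
im=cv2.imread('pics/w22.png')[90:170,265:365]
cv2.imwrite('pics/w22c.png',cv2.resize(im,None,fx=7,fy=7,interpolation=cv2.INTER_CUBIC))
im=cv2.imread('pics/scene21.png')[225:275,225:295]
cv2.imwrite('pics/s22c.png',cv2.resize(im,None,fx=10,fy=10,interpolation=cv2.INTER_CUBIC))
```

```text
(no output)
```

View pics/w22c.png

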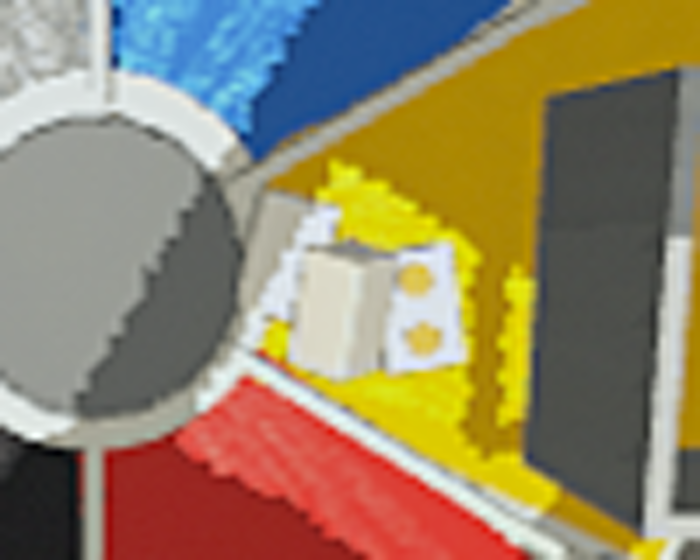

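View pics/s22c.png

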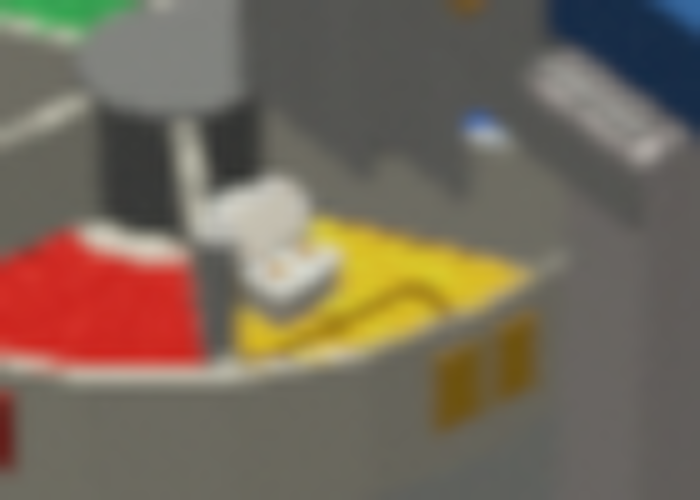

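Run:
```python
from h import *
ci=np.load('ci22.npy',allow_pickle=True).item()
def tri(uvw,uvs):
    c1,d1=ray('wrist',[uvw],ci);c2,d2=ray('scene',[uvs]);d1=d1[0];d2=d2[0]
    s=np.linalg.lstsq(np.c_[d1,-d2],c2-c1,rcond=None)[0];a=c1+s[0]*d1;b=c2+s[1]*d2
    m=(a+b)/2;q=np.radians(TH);R=np.array([[np.cos(q),-np.sin(q)],[np.sin(q),np.cos(q)]])
    print('gap mm',np.linalg.norm(a-b)*1000,'station',np.round(np.r_[(m[:2]-C)@R,m[2]]*1000,1))
tri((314,134.6),(250.8,246.5))   # upper block
tri((325.5,133.8),(254.2,252)) # flat block top
# yellow walls check: known control: post top k=2 (120deg)
```

```text
gap mm 3.0845787646433225 station [ 8.9 50.8 47. ]
gap mm 1.27707474997849 station [ 8.8 67.7 38. ]
```

Run:
```python
from h import *
print(ctrl.get_obs()['t'],ctrl.finish_job())
```

```text
the job is handed in; nothing more can be done
17.55 None
```

The job is done and handed in at t = 17.6 s of the 72 s allowed. All three white blocks are in the yellow compartment and the tray is level. The interface reports no verdict.

- **Carousel:** I straddled one post loosely and led the carousel about 190° counter-clockwise. The top camera then measured it at about -0.05° from yellow exactly under the chute.
- **Tipping and return:** I straddled the red bar and pushed the tray over nearly to its stop, and all three blocks slid out. I brought the tray back until it pressed on the level stop with about 17 N, then let go. Afterwards the bar and tray stood in the pictures as they did at the start.
- **Blocks:** The wrist picture shows one block flat, one by the hub and one resting on those two. The triangulated visible surface of the top block is about 21 mm above the floor and about 18 mm from the nearest wall, inside the limits. I did not measure the block by the hub separately; I only saw it inside the compartment.
- **Other items:** None looked displaced in the last top picture. The arm ended well above the carousel with contact force near zero.

Two measurements disagreed slightly. The top and wrist cameras placed the carousel axis about 3 mm apart, so I used a point between them. The two views of the top block missed each other by 3 mm.

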